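# Shallow soap tray under the low cupboard shelf

### The job

Put the shallow soap tray away: slide it along the cupboard floor, box end first, in under the low wooden shelf, squared up with the shelf, until the whole box is beneath the board and only its upright wooden grip stands out in front; then let go. Keep it down on the floor and do not bump the shelf with the tray or the gripper. Leave the deep tub, which looks alike but is too tall, where it stands.

Things in the scene. Friction and masses are not known exactly. Their poses are not given: they have to be found in the camera images.
- shallow_tray: Shallow white tray with two soap bars, loose, 0.3-0.54 kg: box 110 x 110 mm, 34 high, nothing above its rim. Origin: centre of the box's underside, on the floor; z up, x to the leading end. From the near wall (x -55) a tongue, 36 wide, 6 thick, runs to x -121; on it an upright wooden grip centred at x -105: 26 along x, 16 along y, top 80 above the floor. Starts left or right in front of the shelf.
- tray_grip (a point): Point on the shallow tray's upright grip where it can be taken from above, fingers closing along the tray's y (16 mm thick): x -105 mm, y 0 in the tray's frame, 62 mm above the floor, 18 mm below the grip's top. Axes as the tray's. The grip is taller than the shelf's underside, so it stays outside.
- shelf: Low wooden shelf, fixed: board 460 mm wide (y), 220 deep (x), 12 thick on two side legs; underside 65, top 77 above the floor. Origin: on the floor below the middle of the front edge (nearest the robot); x points in under the shelf, y along the edge, z up. Bay between the legs: y -220 to 220, empty, open front and back. Jar and can on the board, 110 or more behind the edge, tops below 190.
- deep_tub: Deep white tub, to be left alone, loose: same plan, soap bars, tongue and grip as the shallow tray, but its box is 90 mm high. It stands in front of the shelf beside the shallow tray, their centres 180 to 260 mm apart. Origin and axes as for the shallow tray.
There are look-alikes about, which are no part of the job. Leave any blue or purple look-alike of the shallow_tray alone.

How it is judged:
By the outcome, as a careful person would: the job done as asked, in the order asked, and still so for the second after the job is handed in, with the robot touching nothing.
It also fails if it takes over 35 s, if anything falls off the work surface, if the arm or the gripper's body presses on something with over 40 N, if the wrist force passes 120 N, or if a joint passes its speed limit or range.

### The arm

A 7-joint arm with a two-finger parallel gripper is mounted at the origin on the work surface. World frame = base frame: x ahead of the robot, y to its left, z up, the work surface at z = 0. Lengths are in m, angles in degrees, forces in N, time in s.
With the tool pointing down it reaches from about 0.425 to 0.875 m from the base axis. Payload 4.7 kg.
Tool frame: the origin (TCP) lies at the very end of the fingers, on their centre line; the grasp point (between the pads) lies 19 mm behind it; z points along the fingers, y is the line along which they close (so a half turn about z gives the same grasp; the last joint's range is limited). The gripper opens to 87 mm and grips with 3 to 60 N. Pads are 19 mm wide; open, the fingers measure 117 mm over their backs; the gripper's body (75 mm by 190 mm) begins 51 mm behind the grasp point.
Start: joints at [-67.832, 18.392, -4.016, 83.108, 1.295, 78.541, -3.26], TCP at [0.237, 0.605, 0.223] pointing down, gripper open.
Joint ranges: [-163.93, 163.93], [-17.29, 119.83], [-79.2, 71.16], [3.27, 140.29], [-89.18, 269.18], [5.43, 117.66], [-154.24, 154.24]. Speed limits (degrees/s): [147.25, 147.25, 180, 180, 180, 180, 180].

### API

Orientations are given as [roll, pitch, yaw] about the fixed x, y, z axes, in that order (R = Rz(yaw) Ry(pitch) Rx(roll)).
In Python, from cell import get_obs, read_camera, sign_off, silhouettes gives the robot as it stands.
- The arm moves only by the tool play_rows, never from a script. Its argument "steps" is a list that holds one entry, the list of rows, each a list of 7 numbers: the shift along the tool's x, y, z in m, then the turn, a rotation vector about the tool's x, y, z in rad, then the finger opening in m, from 0 to 0.087. A call has 1 to 12 rows; each row shifts and turns the commanded pose from where the row before left it, along the tool's axes as they then stand; what a row does not reach is not made up. A row lasts 1/10 s, in which the tool goes at most 50 mm and 8.59 degrees, less where a joint would pass 70% of its speed; a pose out of reach is approached as far as the arm can. A call is refused whole if a number of a shift passes 0.05 or a number of a turn 0.15, either way. A call with a gripper value outside its range is refused whole. The fingers move at their own pace and stop on an object; "force" is the grip in N (left out, the last holds). Time passes only in rows, so rows that do not move let the fingers close. It gives the time, the measured TCP pose, the force, the opening and the grip force at its end, in the units of the state.
- get_obs(): the state, without advancing time (a new reading comes with each control period).
- read_camera(name): name is "scene" or "side" or "wrist"; returns a dict with "frame" (480x640x3 uint8, red, green, blue), "intrinsics" (3x3 intrinsics, pixels), "view" (4x4, takes a point from world to camera coordinates). Camera axes: x right, y up, looking along -z (the intrinsics and any distortion apply to the point x, -y, -z); pixel columns grow to the right and rows downward; lengths in m; the calibration is good to about 2 mm. The wrist camera is an equidistant fisheye: a pixel r from the principal point sees the ray r / f radians off the axis. A picture is of the moment at which its call begins. There is no depth.
- sign_off(): hands the job in; it is judged then, once.
Trained networks look in the newest picture that a camera, given by its name, has taken for a name from the list of things; names that differ only in an ending like _2 or _b are one class to them, and where a whole thing is asked for, a point or a joint stands for the part that bears it (a point fixed in the world has none). Each returns a list of dicts, best first, with "p" (0 to 1); they miss things now and then, are a little off and sometimes report something else, mostly with a low value. They report only what shows in the picture. A call takes as long as a camera call. They do not tell look-alikes from the thing itself.
- silhouettes(camera, name): "pixels" (480x640 bool, what is visible of it) and "extent" ([left, top, right, bottom] in pixels, round what is visible of it).
The state is a dict: "time_s": time; "qpos": joint angles; "joint_velocities": joint speeds; "effort": joint torques, N m; "tool_pos": TCP position; "tool_rot": TCP orientation; "force": force on the tool from outside, world axes, zero at the start; "wrist_torque": the same for the moment, N m; "grip_width": finger opening in m; "grasp_force": force on a finger pad.
Only numpy, scipy, OpenCV 4.12 (cv2) and the standard library are available. Lean on these libraries where they do the work, as an engineer would, in place of code of your own. Each camera call takes 0.05 s, during which the arm holds its last target. There are 200 camera calls.

## Working session

There is one attempt and no reset: what is moved stays moved. The work goes in short steps, Python scripts to look and compute and a tool call to move; the robot and the scene stay as the last step left them, time stands still between calls to the robot, and variables do not carry over. Pictures are saved under pics/ and viewed, at most 10 in all, crops included, and the job is handed in when it is done.

Besides the shell and the picture viewer there is one more tool, called after "Request:" in YAML: its name, and indented under it one key for each argument. play_rows: Moves the arm, as the interface text tells. Its arguments: {"type":"object","properties":{"steps":{"type":"array","items":{"type":"array","items":{"type":"array","items":{"type":"number"}}}},"force":{"type":"number"}},"required":["steps"]}

```bash
mkdir -p pics; python3 - <<'E'
from cell import *
import cv2,numpy as np
o=get_obs();print(o['time_s'],o['tool_pos'],o['tool_rot'])
ims=[]
for c in ['scene','side']:
    r=read_camera(c);cv2.imwrite(f'pics/{c}0.png',r['frame'][:,:,::-1])
    print(c,r['intrinsics'],np.round(r['view'],4).tolist(),r.keys())
    for n in ['shallow_tray','deep_tub','shelf','tray_grip']:
        for d in silhouettes(c,n): print(n,round(d['p'],2),d['extent'],d['pixels'].sum())
E
```

```text
0.0 [0.23660941 0.60483043 0.22149553] [-1.79894437e+02  6.49582288e-03  1.58640626e+02]
scene [[447.09210468   0.         321.25942737]
 [  0.         447.09210468 240.50801245]
 [  0.           0.           1.        ]] [[-0.8956, 0.4448, 0.0057, 0.4705], [-0.3197, -0.6526, 0.687, 0.0587], [0.3093, 0.6134, 0.7266, -1.069], [0.0, 0.0, 0.0, 1.0]] dict_keys(['frame', 'intrinsics', 'view'])
shallow_tray 0.72 [218.7, 201.8, 299.6, 277.5] 3141
shallow_tray 0.64 [409.7, 303.3, 520.2, 371.4] 5016
shallow_tray 0.6 [336.8, 200.5, 419.8, 280.0] 3143
deep_tub 0.62 [270.4, 270.3, 369.3, 361.1] 5779
shelf 0.81 [93.6, 211.6, 300.8, 480.0] 27116
tray_grip 0.92 [339.0, 201.0, 420.5, 280.3] 3133
tray_grip 0.89 [322.1, 145.4, 383.9, 198.0] 1974
tray_grip 0.81 [216.3, 206.0, 304.6, 277.2] 3069
tray_grip 0.73 [413.5, 301.3, 522.2, 373.6] 4970
side [[502.48631009   0.         318.71354227]
 [  0.         502.48631009 236.35574732]
 [  0.           0.           1.        ]] [[0.9557, -0.2941, 0.0085, -0.4755], [0.2186, 0.7293, 0.6484, -0.1099], [-0.1969, -0.6178, 0.7613, -0.9748], [0.0, 0.0, 0.0, 1.0]] dict_keys(['frame', 'intrinsics', 'view'])
shallow_tray 0.85 [337.2, 252.2, 442.8, 324.6] 4402
shallow_tray 0.82 [188.4, 337.7, 300.6, 454.8] 6302
shallow_tray 0.69 [217.5, 232.5, 298.4, 313.0] 3884
deep_tub 0.75 [293.2, 160.6, 382.9, 234.5] 4318
shelf 0.68 [360.0, 120.0, 571.1, 312.4] 16892
tray_grip 0.79 [191.1, 152.6, 273.0, 208.0] 2760
tray_grip 0.68 [191.3, 340.2, 305.3, 456.2] 6188
tray_grip 0.63 [216.4, 229.9, 298.9, 313.1] 3951
tray_grip 0.57 [339.7, 250.7, 441.9, 321.7] 4313
```

View pics/scene0.png

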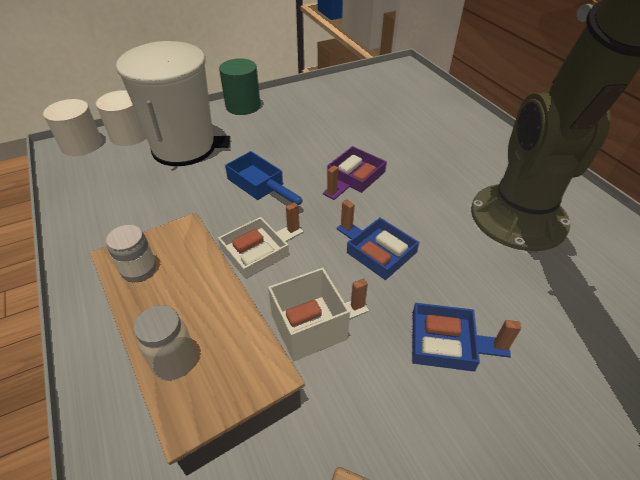

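View pics/side0.png

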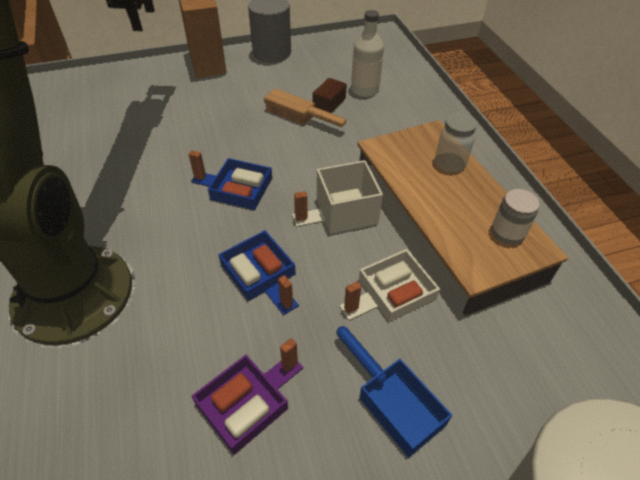

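The white tray at scene (255,246) / side (400,285) is shallow, so it is the target. The white tub at scene (310,312) / side (349,195) is deep. The blue trays at scene (383,248) and (445,335), the purple tray at (357,168) and the blue dustpan at (255,175) are look-alikes to leave alone. Next I'll fit the poses to the silhouettes.

```bash
cat > fit.py <<'E'
from cell import *
import cv2,numpy as np
from scipy.optimize import minimize
def box(x0,x1,y0,y1,z0,z1): return np.array([[x,y,z] for x in(x0,x1) for y in(y0,y1) for z in(z0,z1)])/1000.
def tray(h): return [box(-55,55,-55,55,0,h),box(-121,-55,-18,18,0,6),box(-118,-92,-8,8,0,80)]
SHELF=[box(0,220,-230,230,65,77),box(0,220,-230,-220,0,65),box(0,220,220,230,0,65)]
def place(P,p):
    c,s=np.cos(p[2]),np.sin(p[2]); return P@np.array([[c,s,0],[-s,c,0],[0,0,1]])+[p[0],p[1],0]
def proj(r,W):
    C=W@r['view'][:3,:3].T+r['view'][:3,3]; K=r['intrinsics']
    return np.stack([K[0,0]*C[:,0]/-C[:,2]+K[0,2],K[1,1]*C[:,1]/C[:,2]+K[1,2]],1)
def render(r,parts,p,S=4):
    m=np.zeros((480*S//2,640*S//2),np.uint8)
    for P in parts:
        cv2.fillConvexPoly(m,cv2.convexHull(np.round((proj(r,place(P,p))+.5)*S/2*16).astype(np.int32)),1,shift=4)
    return m
def fit(views,parts,p0):
    big=[(r,cv2.resize(m.astype(np.uint8),None,fx=2,fy=2,interpolation=0)) for r,m in views]
    def cost(q):
        p=[q[0],q[1],q[2]*5]; return sum(1-(a&b).sum()/(a|b).sum() for r,b in big for a in [render(r,parts,p)])
    best=None
    for y in np.radians([0,-20,20,-40,40]):
        q0=np.array([p0[0],p0[1],(p0[2]+y)/5])
        s=minimize(cost,q0,method='Nelder-Mead',options=dict(initial_simplex=q0+np.array([[0,0,0],[.03,0,0],[0,.03,0],[0,0,.04]]),xatol=1e-4,fatol=1e-4))
        if best is None or s.fun<best.fun: best=s
    return np.array([best.x[0],best.x[1],best.x[2]*5]),best.fun
def near(c,name,uv):
    D=[d for d in silhouettes(c,name)]
    return min(D,key=lambda d:np.hypot((d['extent'][0]+d['extent'][2])/2-uv[0],(d['extent'][1]+d['extent'][3])/2-uv[1]))['pixels']
def ground(r,uv,z):
    K=r['intrinsics'];d=np.array([(uv[0]-K[0,2])/K[0,0],-(uv[1]-K[1,2])/K[1,1],-1]);R=r['view'][:3,:3]
    o=-R.T@r['view'][:3,3];d=R.T@d;return o+d*(z-o[2])/d[2]
def draw(im,r,parts,p):
    for P in parts:
        cv2.polylines(im,[cv2.convexHull(np.round((proj(r,place(P,p))+.5)*32).astype(np.int32))],True,(0,255,0),1,shift=4)
E
python3 - <<'E'
from fit import *
R={c:read_camera(c) for c in('scene','side')}
near_={}
def go(n,parts,a,b,yaw,h):
    p0=ground(R['scene'],a,h)
    v=[(R[c],near(c,n,uv)) for c,uv in(('scene',a),('side',b))]
    p,f=fit(v,parts,[p0[0],p0[1],yaw]);print(n,p0,p[:2],np.degrees(p[2]),f);return p
def corners(c,pts): 
    for uv in pts: print(c,ground(R[c],uv,.077))
corners('scene',[(195,213),(303,383),(92,255),(168,462)]);corners('side',[(359,147),(467,283),(440,122),(566,260)])
f=ground(R['scene'],(249,298),.077)
g=ground(R['scene'],(130,358),.077);yaw=np.arctan2(*(g-f)[[1,0]])
ps=np.array([f[0],f[1],yaw])
S,fs=fit([(R[c],near(c,'shelf',uv)) for c,uv in(('scene',(197,345)),('side',(465,215)))],SHELF,ps);print('shelf',ps,S[:2],np.degrees(S[2]),fs)
t=go('shallow_tray',tray(34),(258,240),(390,288),yaw,.017)
d=go('deep_tub',tray(90),(320,315),(338,198),yaw,.045)
np.save('p.npy',[S,t,d])
out=[]
for c,(x,y) in (('scene',(90,190)),('side',(280,110))):
    im=cv2.resize(R[c]['frame'][:,:,::-1],None,fx=2,fy=2)
    for P,p in((SHELF,S),(tray(34),t),(tray(90),d)): draw(im,R[c],P,p)
    out.append(cv2.resize(im[2*y:2*y+580,2*x:2*x+600],None,fx=.67,fy=.67) if 0 else im[2*y:2*y+ (560 if c=='scene' else 430),2*x:2*x+ (580 if c=='scene' else 600)])
h=[cv2.resize(o,(400,int(o.shape[0]*400/o.shape[1]))) for o in out]
H=max(o.shape[0] for o in h);cv2.imwrite('pics/ov.png',np.hstack([np.pad(o,((0,H-o.shape[0]),(0,0),(0,0))) for o in h]))
E
```

```text
scene [ 0.69793841 -0.26120864  0.077     ]
scene [0.65213395 0.1906183  0.077     ]
scene [ 0.91077705 -0.23182793  0.077     ]
scene [0.86664921 0.21282245 0.077     ]
side [0.64498032 0.16869592 0.077     ]
side [ 0.70119471 -0.24303109  0.077     ]
side [0.86435063 0.20090154 0.077     ]
side [ 0.90413344 -0.24944474  0.077     ]
shelf [0.67138943 0.00067733 0.1287945 ] [ 0.67221481 -0.03780232] 5.768879365927357 0.3264297142931547
shallow_tray [ 0.59030145 -0.18309573  0.017     ] [ 0.6057013  -0.17147386] 10.748509065887013 0.08081623526904513
deep_tub [0.56316546 0.07046368 0.045     ] [0.57979004 0.05612705] -1.363261474144069 0.06803380889478039
```

View pics/ov.png

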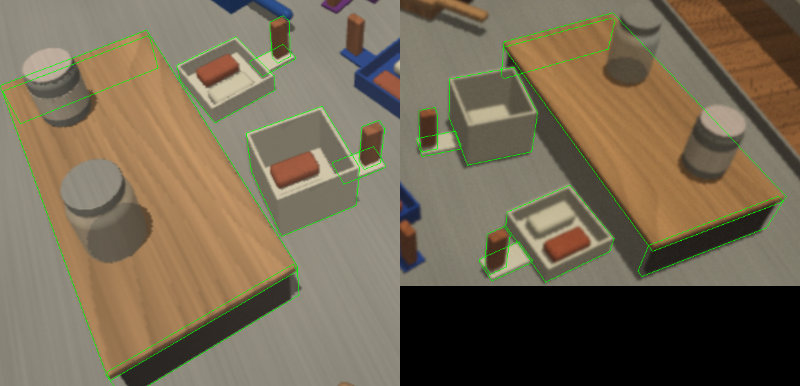

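The outlines fit well: shallow tray at scene (255,246) confirmed (low box, white), tub beside it, shelf edges on the board. Now I'll work out the approach and what lies along the way.

```bash
cat > plan.py <<'E'
import numpy as np
from cell import get_obs
from scipy.spatial.transform import Rotation as Ro
def plan(wps,grip):
    """wps: list of (x,y,z,yaw_deg,nrows); tool down; prints rows in tool axes, rounded, with error fed forward"""
    o=get_obs();p=np.array(o['tool_pos']);R=Ro.from_euler('xyz',o['tool_rot'],degrees=True)
    rows=[]
    for x,y,z,yaw,n in wps:
        p0=p.copy();T=Ro.from_euler('xyz',[180,0,yaw],degrees=True);w=(R.inv()*T).as_rotvec();R0=R
        for i in range(1,n+1):
            d=np.round(R.inv().apply(p0+(np.array([x,y,z])-p0)*i/n-p),3)
            t=np.round((R.inv()*R0*Ro.from_rotvec(w*i/n)).as_rotvec(),3)
            p=p+R.apply(d);R=R*Ro.from_rotvec(t)
            rows.append([float(v) for v in (*d,*t,grip)])
    for i in range(0,len(rows),12): print(str([rows[i:i+12]]).replace(' ',''))
E
python3 - <<'E'
from fit import *
from plan import plan
R={c:read_camera(c) for c in('scene','side')}
for c,uv,z in [('side',(208,77),0),('side',(200,2),.2),('scene',(347,230),0),('scene',(333,195),0),('side',(365,95),0),('scene',(292,205),.08),('side',(353,285),.08)]: print(c,uv,ground(R[c],uv,z).round(3))
S,t,d=np.load('p.npy');g=place(np.array([[-.105,0,.062]]),t)[0];print('grip',g)
plan([(.42,.43,.22,125,6),(.53,.13,.22,70,8),(g[0],g[1],.2,np.degrees(t[2]),9)],.087)
E
```

```text
side (208, 77) [0.368 0.678 0.   ]
side (200, 2) [0.384 0.714 0.2  ]
scene (347, 230) [ 0.39  -0.138  0.   ]
scene (333, 195) [ 0.362 -0.262  0.   ]
side (365, 95) [0.776 0.463 0.   ]
scene (292, 205) [ 0.502 -0.19   0.08 ]
side (353, 285) [ 0.502 -0.19   0.08 ]
grip [ 0.5025435 -0.1910562  0.062    ]
[[[-0.039,-0.016,0.0,0.0,0.0,0.098,0.087],[-0.041,-0.012,0.001,0.0,0.0,0.098,0.087],[-0.041,-0.009,0.0,0.0,0.0,0.098,0.087],[-0.042,-0.004,0.001,0.0,0.0,0.097,0.087],[-0.042,0.0,0.0,0.0,0.0,0.098,0.087],[-0.042,0.005,0.001,0.0,0.0,0.098,0.087],[-0.039,-0.01,-0.0,0.0,-0.0,0.12,0.087],[-0.039,-0.006,-0.0,0.0,-0.0,0.12,0.087],[-0.04,-0.001,-0.0,0.0,-0.0,0.12,0.087],[-0.04,0.004,-0.0,0.0,-0.0,0.12,0.087],[-0.039,0.009,-0.0,0.0,-0.0,0.12,0.087],[-0.038,0.013,-0.0,0.0,-0.0,0.12,0.087]]]
[[[-0.036,0.018,-0.0,0.0,-0.0,0.12,0.087],[-0.033,0.022,-0.0,0.0,-0.0,0.12,0.087],[-0.035,0.009,0.002,0.0,-0.0,0.115,0.087],[-0.033,0.013,0.002,0.0,-0.0,0.115,0.087],[-0.031,0.017,0.003,-0.0,-0.0,0.115,0.087],[-0.03,0.021,0.002,-0.0,-0.0,0.115,0.087],[-0.026,0.024,0.002,-0.0,-0.0,0.115,0.087],[-0.024,0.026,0.002,-0.0,-0.0,0.114,0.087],[-0.021,0.029,0.002,-0.0,-0.0,0.115,0.087],[-0.017,0.032,0.002,-0.0,-0.0,0.115,0.087],[-0.014,0.033,0.003,-0.0,-0.0,0.115,0.087]]]
```

Request:
play_rows:
  steps:
    - [[-0.039,-0.016,0,0,0,0.098,0.087],[-0.041,-0.012,0.001,0,0,0.098,0.087],[-0.041,-0.009,0,0,0,0.098,0.087],[-0.042,-0.004,0.001,0,0,0.097,0.087],[-0.042,0,0,0,0,0.098,0.087],[-0.042,0.005,0.001,0,0,0.098,0.087],[-0.039,-0.01,0,0,0,0.12,0.087],[-0.039,-0.006,0,0,0,0.12,0.087],[-0.04,-0.001,0,0,0,0.12,0.087],[-0.04,0.004,0,0,0,0.12,0.087],[-0.039,0.009,0,0,0,0.12,0.087],[-0.038,0.013,0,0,0,0.12,0.087]]

```text
time_s: 2.2
tool_pos: [0.5026, 0.2033, 0.2199]
tool_rot: [180.0, -0.0, 83.5]
force: [0.7, -0.0, 0.8]
grip_width: 0.0871
grasp_force: 0.0
```

Request:
play_rows:
  steps:
    - [[-0.036,0.018,0,0,0,0.12,0.087],[-0.033,0.022,0,0,0,0.12,0.087],[-0.035,0.009,0.002,0,0,0.115,0.087],[-0.033,0.013,0.002,0,0,0.115,0.087],[-0.031,0.017,0.003,0,0,0.115,0.087],[-0.03,0.021,0.002,0,0,0.115,0.087],[-0.026,0.024,0.002,0,0,0.115,0.087],[-0.024,0.026,0.002,0,0,0.114,0.087],[-0.021,0.029,0.002,0,0,0.115,0.087],[-0.017,0.032,0.002,0,0,0.115,0.087],[-0.014,0.033,0.003,0,0,0.115,0.087],[0,0,0,0,0,0,0.087]]

```text
time_s: 3.4
tool_pos: [0.5006, -0.1974, 0.1998]
tool_rot: [179.8, 0.0, 10.1]
force: [-0.4, -0.2, 0.6]
grip_width: 0.087
grasp_force: 0.0
```

```bash
python3 - <<'E'
from fit import *
from plan import plan
o=get_obs();print(o['time_s'],o['tool_pos'],o['tool_rot'],o['qpos'])
r=read_camera('wrist');print(r['intrinsics'])
cv2.imwrite('pics/w1.png',r['frame'][:,:,::-1])
plan([(.5025,-.191,.043,10.75,8)],.06)
E
```

```text
3.4 [ 0.50061257 -0.19739536  0.19981179] [1.79830166e+02 3.21374412e-02 1.01318259e+01] [-20.92241029   5.93426122  42.46400707 102.30924345  -4.01065428
  73.28311226 -57.32866282]
[[371.64829954   0.         318.60905033]
 [  0.         371.64829954 241.96240729]
 [  0.           0.           1.        ]]
[[[0.0,-0.0,0.02,0.0,0.0,-0.001,0.06],[0.0,-0.001,0.019,0.0,0.0,-0.0,0.06],[0.001,-0.0,0.02,0.0,0.0,-0.001,0.06],[-0.0,-0.0,0.019,0.0,0.0,-0.001,0.06],[-0.0,-0.001,0.02,0.001,0.0,-0.0,0.06],[0.0,-0.0,0.02,-0.0,0.0,-0.001,0.06],[0.0,-0.001,0.019,-0.0,0.0,-0.001,0.06],[0.001,0.0,0.02,-0.0,0.0,-0.0,0.06]]]
```

View pics/w1.png

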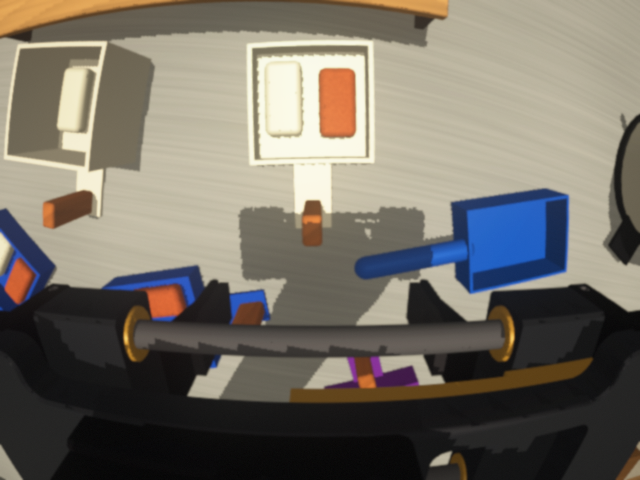

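The wrist view shows the shallow tray straight ahead at (311,100) with its grip at (312,222), and the dustpan handle end close by at (360,268). I'll check the handle clearance before descending.

```bash
python3 - <<'E'
from fit import *
from plan import plan
o=get_obs();print(o['tool_pos'],o['tool_rot'],o['joint_velocities'])
R={c:read_camera(c) for c in('scene','side')}
for z in(0,.02,.04): print(z,ground(R['scene'],(300,200),z).round(3),ground(R['side'],(341,330),z).round(3))
r=read_camera('wrist');K=r['intrinsics']
def wp(P):
    c=r['view'][:3,:3]@P+r['view'][:3,3];v=np.array([c[0],-c[1],-c[2]]);th=np.arctan2(np.hypot(v[0],v[1]),v[2]);n=v[:2]/np.hypot(v[0],v[1]);return K[:2,2]+K[0,0]*th*n
S,t,d=np.load('p.npy')
for q in [(-.118,0,.08),(-.092,0,.08),(.055,.055,.034),(.055,-.055,.034),(-.055,-.055,.034)]: print(q,wp(place(np.array([q]),t)[0]).round(1))
for q in [(0,-.1,.065)]: print(q,wp(place(np.array([q]),S)[0]).round(1))
o=get_obs();print(o['tool_pos'],o['tool_rot'])
plan([(.5025,-.191,.043,10.75,8)],.05)
E
```

```text
[ 0.50149841 -0.19409187  0.19967887] [1.79952540e+02 5.19625141e-03 1.04435600e+01] [-1.93923603 -0.23787245 -3.54802962  0.22214719 -1.43602061  0.36786586
  0.3577836 ]
0 [ 0.444 -0.281  0.   ] [ 0.471 -0.227  0.   ]
0.02 [ 0.453 -0.26   0.02 ] [ 0.466 -0.238  0.02 ]
0.04 [ 0.462 -0.239  0.04 ] [ 0.462 -0.249  0.04 ]
(-0.118, 0, 0.08) [319. 250.]
(-0.092, 0, 0.08) [319.1 218.1]
(0.055, 0.055, 0.034) [256.5  45. ]
(0.055, -0.055, 0.034) [382.   45.2]
(-0.055, -0.055, 0.034) [381.  166.6]
(0, -0.1, 0.065) [295.1   4.4]
[ 0.50286889 -0.1896798   0.19954608] [-1.79955952e+02 -1.82798224e-02  1.08963682e+01]
[[[-0.0,0.0,0.02,-0.0,-0.0,0.0,0.05],[-0.0,0.0,0.019,-0.0,-0.0,0.001,0.05],[-0.0,0.001,0.02,-0.0,-0.0,-0.0,0.05],[-0.0,-0.0,0.019,-0.0,-0.0,0.0,0.05],[-0.0,-0.0,0.02,-0.0,-0.0,0.001,0.05],[-0.0,0.0,0.019,-0.001,-0.0,-0.0,0.05],[-0.001,0.0,0.02,0.0,-0.0,0.0,0.05],[0.0,0.0,0.02,0.0,-0.0,0.001,0.05]]]
```

The predicted pixels match the picture, and the handle is about 30 mm clear of a finger at 50 mm opening. Descending straight down.

Request:
play_rows:
  steps:
    - [[0,0,0.02,0,0,0,0.05],[0,0,0.02,0,0,0,0.05],[0,0,0.02,0,0,0,0.05],[0,0,0.02,0,0,0,0.05],[0,0,0.02,0,0,0,0.05],[0,0,0.02,0,0,0,0.05],[0,0,0.02,0,0,0,0.05],[0,0,0.016,0,0,0,0.05],[0,0,0,0,0,0,0.05],[0,0,0,0,0,0,0.05],[0,0,0,0,0,0,0.05]]

```text
time_s: 4.7
tool_pos: [0.5036, -0.1907, 0.0446]
tool_rot: [180.0, -0.1, 10.8]
force: [-0.3, 0.3, -0.9]
grip_width: 0.0499
grasp_force: 0.0
```

Request:
play_rows:
  steps:
    - [[0,0,0,0,0,0,0],[0,0,0,0,0,0,0],[0,0,0,0,0,0,0],[0,0,0,0,0,0,0],[0,0,0,0,0,0,0],[0,0,0,0,0,0,0],[0,0,0,0,0,0,0]]
  force: 25

```text
time_s: 5.4
tool_pos: [0.5025, -0.1911, 0.0436]
tool_rot: [-180.0, -0.0, 10.8]
force: [-0.4, -0.8, 1.3]
grip_width: 0.0159
grasp_force: 25.0
```

```bash
python3 - <<'E'
from fit import *
from plan import plan
S,t,d=np.load('p.npy')
o=get_obs();print(o['tool_pos'],o['tool_rot'],o['grip_width'])
sy=np.degrees(S[2])
G=lambda x:place(np.array([[x,-.126,0]]),S)[0]
a=-.0796-.105
# grip point in shelf frame: square up first, then push
for x in (-.18,-.11,-.035): print(x,G(x))
z=o['tool_pos'][2]
g=G(-.18); h=G(-.035)
plan([(g[0],g[1],z,sy,5),(h[0],h[1],z,sy,12)],0.)
E
```

```text
[ 0.502507   -0.19109252  0.04361754] [-1.79998846e+02 -7.40613589e-03  1.07528007e+01] 0.015897629606080398
-0.18 [ 0.50579143 -0.18125705  0.        ]
-0.11 [ 0.57543691 -0.17422094  0.        ]
-0.035 [ 0.65005707 -0.16668225  0.        ]
[[[0.001,-0.002,0.0,-0.0,-0.0,0.017,0.0],[0.001,-0.002,0.0,-0.0,-0.0,0.018,0.0],[0.001,-0.001,0.0,-0.0,-0.0,0.017,0.0],[0.001,-0.002,0.0,-0.0,-0.0,0.018,0.0],[0.001,-0.002,0.0,-0.0,-0.0,0.017,0.0],[0.012,-0.0,0.0,-0.0,-0.0,-0.0,0.0],[0.012,-0.0,0.0,-0.0,-0.0,-0.0,0.0],[0.012,-0.0,0.0,-0.0,-0.0,-0.0,0.0],[0.012,-0.0,0.0,-0.0,-0.0,-0.0,0.0],[0.012,-0.0,0.0,-0.0,-0.0,-0.0,0.0],[0.012,-0.0,0.0,-0.0,-0.0,-0.0,0.0],[0.012,-0.0,0.0,-0.0,-0.0,-0.0,0.0]]]
[[[0.012,-0.0,0.0,-0.0,-0.0,-0.0,0.0],[0.013,-0.0,0.0,-0.0,-0.0,-0.0,0.0],[0.012,-0.0,0.0,-0.0,-0.0,-0.0,0.0],[0.012,-0.0,0.0,-0.0,-0.0,-0.0,0.0],[0.012,-0.0,0.0,-0.0,-0.0,-0.0,0.0]]]
```

Request:
play_rows:
  steps:
    - [[0.001,-0.002,0,0,0,0.017,0],[0.001,-0.002,0,0,0,0.018,0],[0.001,-0.001,0,0,0,0.017,0],[0.001,-0.002,0,0,0,0.018,0],[0.001,-0.002,0,0,0,0.017,0],[0,0,0,0,0,0,0],[0,0,0,0,0,0,0],[0,0,0,0,0,0,0]]

```text
time_s: 6.2
tool_pos: [0.5062, -0.1811, 0.0436]
tool_rot: [-180.0, -0.0, 5.8]
force: [-2.2, -0.1, 2.8]
grip_width: 0.0156
grasp_force: 25.0
```

```bash
python3 - <<'E'
from fit import *
o=get_obs();print(o['tool_pos'],o['tool_rot'],o['force'],o['grip_width'])
S,t,d=np.load('p.npy')
r=read_camera('side');sc=read_camera('scene')
m=near('side','shallow_tray',(395,285))
yaw=np.radians(o['tool_rot'][2]);p=np.array([o['tool_pos'][0]+.105*np.cos(yaw),o['tool_pos'][1]+.105*np.sin(yaw),yaw])
out=[]
for c,q in((r,(320,130)),(sc,(80,170))):
    im=cv2.resize(c['frame'][:,:,::-1],None,fx=2,fy=2)
    draw(im,c,tray(34),p);draw(im,c,SHELF,S);out.append(im[2*q[1]:2*q[1]+450,2*q[0]:2*q[0]+400])
cv2.imwrite('pics/sq.png',np.hstack(out))
E
```

```text
[ 0.50620091 -0.1810953   0.04360246] [-1.79974186e+02 -1.85188711e-02  5.77267153e+00] [-2.20715474 -0.06231602  2.77602246] 0.01563177316289688
```

View pics/sq.png

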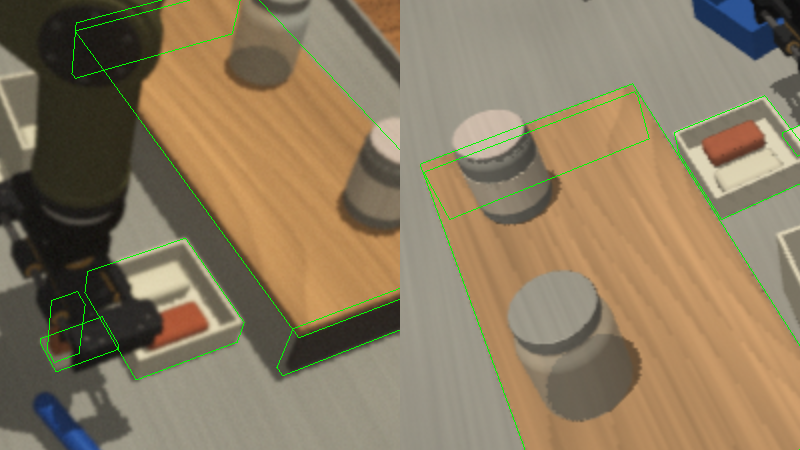

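Tray outline lies on the model in both views, parallel with the shelf edge. Pushing in.

Request:
play_rows:
  steps:
    - [[0.012,0,0,0,0,0,0],[0.012,0,0,0,0,0,0],[0.012,0,0,0,0,0,0],[0.012,0,0,0,0,0,0],[0.012,0,0,0,0,0,0],[0.012,0,0,0,0,0,0],[0.012,0,0,0,0,0,0],[0,0,0,0,0,0,0],[0,0,0,0,0,0,0]]

```text
time_s: 7.25
tool_pos: [0.5916, -0.1724, 0.0436]
tool_rot: [180.0, -0.2, 5.8]
force: [1.7, -0.4, -0.8]
grip_width: 0.0157
grasp_force: 25.0
```

Request:
play_rows:
  steps:
    - [[0.012,0,0,0,0,0,0],[0.012,0,0,0,0,0,0],[0.012,0,0,0,0,0,0],[0.012,0,0,0,0,0,0],[0.012,0,0,0,0,0,0],[0,0,0,0,0,0,0],[0,0,0,0,0,0,0],[0,0,0,0,0,0,0]]

```text
time_s: 8.05
tool_pos: [0.6496, -0.1667, 0.0437]
tool_rot: [-180.0, -0.1, 5.8]
force: [2.1, -0.7, 2.0]
grip_width: 0.0159
grasp_force: 25.0
```

```bash
python3 - <<'E'
from fit import *
o=get_obs();print(o['tool_pos'],o['tool_rot'],o['force'],o['grip_width'])
S,t,d=np.load('p.npy')
p=place(np.array([[0,0,0.]]),S)[0]
c,s=np.cos(S[2]),np.sin(S[2]);v=np.array(o['tool_pos'][:2])-S[:2];print('grip in shelf',c*v[0]+s*v[1],-s*v[0]+c*v[1])
r=read_camera('wrist');cv2.imwrite('pics/w2.png',r['frame'][:,:,::-1])
E
```

```text
[ 0.64956779 -0.16674185  0.04367149] [-1.79997846e+02 -6.89276632e-02  5.77739377e+00] [ 2.08427226 -0.73465993  1.98884803] 0.01594848924571393
grip in shelf -0.035492797642128836 -0.12601012093822864
```

View pics/w2.png

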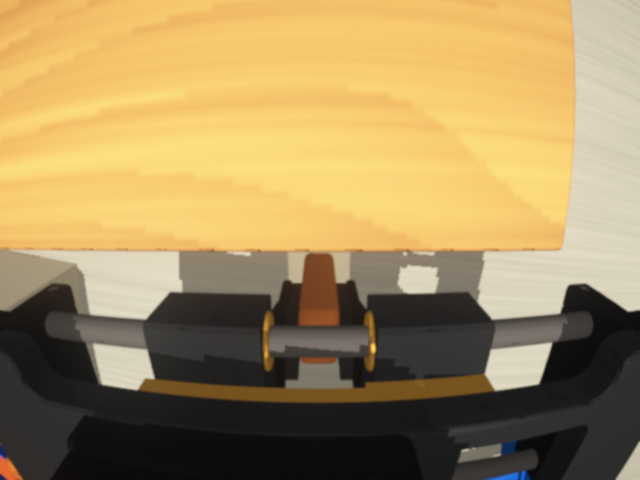

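The wrist view shows only the grip and tongue in front of the edge, and the edge runs level at row ~249, so the tray is square. Releasing and rising.

Request:
play_rows:
  steps:
    - [[0,0,0,0,0,0,0.045],[0,0,0,0,0,0,0.045],[0,0,0,0,0,0,0.045],[0,0,0,0,0,0,0.045],[0,0,-0.01,0,0,0,0.045],[0,0,-0.02,0,0,0,0.045],[0,0,-0.03,0,0,0,0.045],[0,0,-0.04,0,0,0,0.045],[0,0,-0.04,0,0,0,0.045],[0,0,-0.03,0,0,0,0.045],[0,0,0,0,0,0,0.045]]

```text
time_s: 9.2
tool_pos: [0.6518, -0.1683, 0.2201]
tool_rot: [179.8, -0.5, 5.8]
force: [0.0, 0.5, -0.2]
grip_width: 0.0451
grasp_force: 0.0
```

Request:
play_rows:
  steps:
    - [[-0.03,0,0,0,0,0,0.045],[-0.04,0,0,0,0,0,0.045],[-0.04,0,0,0,0,0,0.045],[-0.03,0,0,0,0,0,0.045],[0,0,0,0,0,0,0.045],[0,0,0,0,0,0,0.045],[0,0,0,0,0,0,0.045]]

```text
time_s: 9.9
tool_pos: [0.511, -0.1805, 0.2137]
tool_rot: [180.0, -0.0, 5.8]
force: [0.8, -0.4, -0.0]
grip_width: 0.045
grasp_force: 0.0
```

```bash
python3 - <<'E'
from fit import *
o=get_obs();print(o['tool_pos'],o['time_s'])
S,t,d=np.load('p.npy');t2=np.array([*place(np.array([[.07,-.126,0]]),S)[0][:2],S[2]])
out=[]
for c,q in(('side',(320,110)),('scene',(150,160))):
    r=read_camera(c);im=cv2.resize(r['frame'][:,:,::-1],None,fx=2,fy=2)
    draw(im,r,tray(34),t2);draw(im,r,SHELF,S);draw(im,r,tray(90),d);out.append(im[2*q[1]:2*q[1]+450,2*q[0]:2*q[0]+400])
cv2.imwrite('pics/end.png',np.hstack(out))
r=read_camera('wrist');cv2.imwrite('pics/w3.png',r['frame'][:,:,::-1])
E
```

```text
[ 0.5109574  -0.18046427  0.21373126] 9.9
```

View pics/end.png

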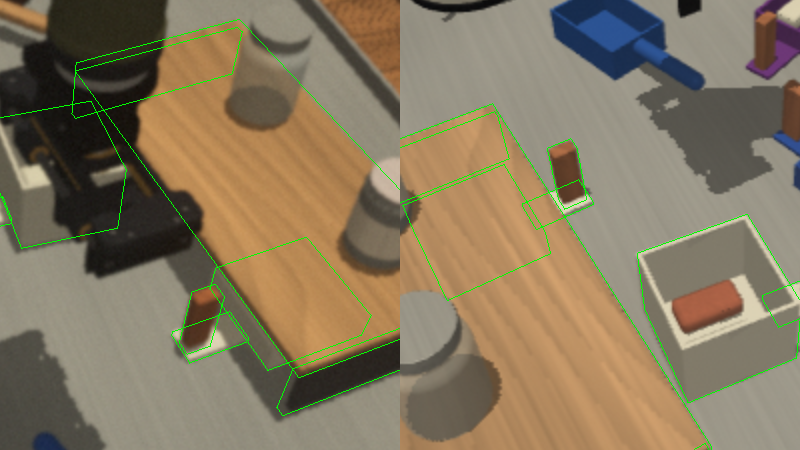

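View pics/w3.png

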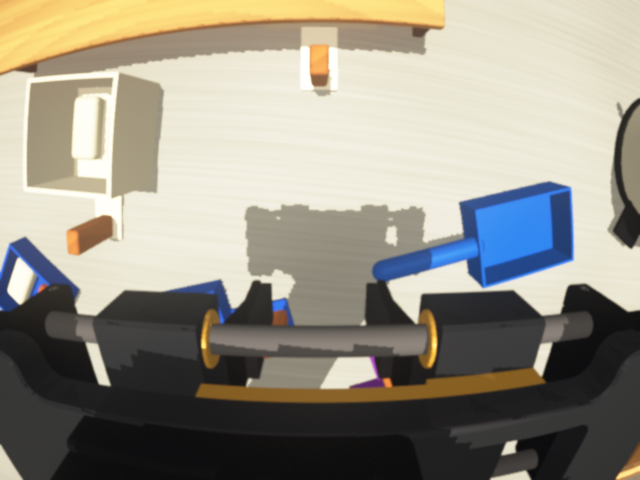

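The final pictures show the grip and tongue on their predicted outline in front of the edge, for example at wrist (318,65). The tub is unmoved and the gripper is clear.

```bash
python3 -c "
from cell import *
print(sign_off())"
```

```text
the job is handed in; nothing more can be done
None
```

The shallow tray is under the shelf, squared up and released with only its grip and part of its tongue in front, the deep tub is where it stood, and the job was handed in at about 10 s.

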